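# Hang the shutter pulley wheel on the J-hook

### The job

Lift the white pulley wheel out of the plywood rack by its rim and hang it on the J-hook of the counter stand: with the tip of the hook through the window under the rim, press the rim gently down past the red sprung keeper until it sits in the bottom of the hook and the keeper has snapped shut above it, and only then let go, with the wheel straight under the hook so that it hangs still. The hook's height is set by hand and not known exactly, so feel for it: the hook bends if it is pushed with more than 16 N. Leave the black wheel and everything else on the counter where they are.

Things in the scene. Friction and masses are not known exactly. Their poses are not given: they have to be found in the camera images.
- wheel_center (a point): Centre of the white shutter pulley wheel, 0.28 kg +-25 %, upright in a rack slot. x: the axle, level; z up. 230 mm outside diameter; rim 12 mm along the axle (pinch it across this), 10 mm thick, inner radius 105 mm; hub 38 mm across, 26 mm long. Four spokes, 9 x 7 mm, at 45, 135, 225, 315 degrees from z: the window between hub and rim is clear at the top.
- wheel_b_center (a point): Centre of the black pulley wheel, same shape and size, in the rack's other slot; it stays there.
- rack: Fixed plywood rack, 190 mm along x, 102 mm along y; origin under its centre. Two combs, 12 mm thick, at y = -45 and +45 mm, have 15 mm wide slots at x = -55 and +55 mm (which wheel is in which varies); slot floor 15 mm, teeth's tops 55 mm above the counter. The wheels stand with their axles along its x, centres 124 mm above the counter.
- stand: Fixed counter stand; origin on the counter at the centre of its round foot (150 mm across, 22 mm high at the middle, 11 mm beyond 18 mm from it). A tube (32 mm across at the clamp) carries the J-hook, which points along the stand's -x. The upper tube with hook and keeper is clamped by hand at an untracked height; its top is 42 mm above the hook's bottom.
- hook_mid (a point): On the vertical line through the middle of the hook's throat, 262 mm above the counter, 75 mm from the tube's axis; axes as the stand's. The hook's bottom, where the rim sits, is up to 13 mm below or above it: feel for it. 8 mm round bar: shank (+x) and upturned tip (-x) 20 mm apart in the clear. Tip's top 35 mm above the bottom; an arm 34 mm above the bottom joins shank and tube.
- keeper (a joint): Angle of the red sprung flap across the throat, 12 mm wide, 3 mm thick, pivoted in the shank 34 mm above the hook's bottom. 0: shut, level, sprung so; swings down to at most 1.5 rad as the rim is pressed on it (about 5 to 12 N, least with the rim near the tip; the wheel's weight is not enough), and springs back over the rim when that is 5 to 1 mm from the bottom.
- bottle: A clear water bottle with a blue cap, 72 mm across, 235 mm tall, a bystander; origin under its middle.
- calculator: A red desk calculator, 150 x 105 x 16 mm, a bystander; origin under its middle.
- terminal: A grey card terminal with a white printer hood, 165 x 84 x 51 mm, a bystander; origin under its middle.
- door_handle: An aluminium door handle on its back plate, 215 x 130 x 58 mm, a bystander; origin under its middle.
- tape_measure: A yellow tape measure, 77 x 38 x 66 mm, a bystander; origin under its middle.
- screw_box: A cardboard box of screws, 122 x 82 x 50 mm, a bystander; origin under its middle.
Mind the look-alikes: they are no part of the job. Leave any orange look-alike of the rack alone.

How it is judged:
By the outcome, as a careful person would: the job done as asked, in the order asked, and still so for the second after the job is handed in, with the robot touching nothing.
It also fails if it takes over 67 s, if anything falls off the work surface, if the arm or the gripper's body presses on something with over 40 N, if the wrist force passes 120 N, or if a joint passes its speed limit or range.

### The arm

A 6-joint arm with a two-finger parallel gripper is mounted at the origin on the work surface. World frame = base frame: x ahead of the robot, y to its left, z up, the work surface at z = 0. Lengths are in m, angles in degrees, forces in N, time in s.
With the tool pointing down it reaches from about 0.35 to 0.8 m from the base axis. Payload 7.3 kg.
Tool frame: the origin (TCP) lies at the very end of the fingers, on their centre line; the grasp point (between the pads) lies r.grip_point_offset behind it (r.grip_point_offset is the distance from the TCP to the grasp point, in m); z points along the fingers, y is the direction in which the jaws open and shut (so a half turn about z gives the same grasp; the last joint's range is limited). The gripper opens to 85 mm and grips with 20 to 120 N. Pads are 22 mm wide; open, the fingers measure 114 mm over their backs; the gripper's body (76 mm by 85 mm) begins 54 mm behind the grasp point. The pads swing forward as they close: fully open they stand 13 mm farther back than shut.
Start: joints at [-80.099, 19.595, 87.324, -0, 73.075, -8.365], TCP at [0.165, -0.499, 0.195] pointing down, gripper open.
Joint ranges: [-145.02, 145.02], [-44.19, 115.74], [2.07, 154.8], [-57.11, 237.11], [16.16, 152.29], [-177.93, 177.93]. Speed limits (degrees/s): [147.25, 147.25, 180, 180, 180, 180].

### API

Orientations are given as [roll, pitch, yaw] about the fixed x, y, z axes, in that order (R = Rz(yaw) Ry(pitch) Rx(roll)).
In Python, from bench import telemetry, vision, r gives the robot as it stands.
- The arm moves only by the shell command python3 -m pendant 'ROWS' [OPENING] [FORCE]. ROWS is a JSON object of lists of equal length, an entry for each row: "linear": the shift along the tool's x, y, z in units of 40 mm (1.0 is 40 mm), a list of three; "twist": the turn, a rotation vector about the tool's x, y, z in units of 6 degrees (1.0 is 6 degrees), a list of three. A call has 1 to 8 rows; each row shifts and turns the commanded pose from where the row before left it, along the tool's axes as they then stand; what a row does not reach is not made up. A row lasts 1/8 s, in which the tool goes at most 62.5 mm and 10.7 degrees, less where a joint would pass 70% of its speed; a pose out of reach is approached as far as the arm can. A call is refused whole if a number of a shift passes 1 or a number of a turn 1, either way. A call with a gripper value outside its range is refused whole. OPENING is the opening, from 0 (shut) to 1 (fully open), set as the call begins (- or left out, the last holds). The fingers move at their own pace and stop on an object; FORCE is the grip in N (left out, the last holds). Time passes only in rows, so rows that do not move let the fingers close. It gives the time, the measured TCP pose, the force and the opening at its end, in the units of the state.
- telemetry.get_state(): the state, without advancing time (a new reading comes with each control period).
- vision.get_image(name): name is "side" or "top"; returns a dict with "pixels" (420x560x3 uint8, red, green, blue), "vertical_fov" (degrees; the focal length in pixels is half the picture's height over the tangent of half this angle, whatever the lens; pixels are square), "cx", "cy" (the principal point, pixels), "distortion" ([k1, k2, p1, p2, k3] as OpenCV has them; the pictures are not rectified), "xyz" and "rotation" of the camera in the world. Camera axes: x right, y up, looking along -z (the intrinsics and any distortion apply to the point x, -y, -z); pixel columns grow to the right and rows downward; lengths in m; the calibration is good to about 2 mm. A picture is of the moment at which its call begins. There is no depth.
- r.close_job(): hands the job in, once; it reports no verdict.
Trained networks look in a picture, given as the dict that the camera call returned (one of the last four; its "shot" number tells which), for a name from the list of things; names that differ only in an ending like _2 or _b are one class to them, and where a whole thing is asked for, a point or a joint stands for the part that bears it (a point fixed in the world has none). Each returns a list of dicts, best first, with "conf" (0 to 1); they miss things now and then, are a little off and sometimes report something else, mostly with a low value. They report only what shows in the picture. A call takes as long as a camera call. They do not tell look-alikes from the thing itself.
- vision.recognise(picture, label): "bbox" ([left, top, right, bottom] as shares, 0 to 1, of the picture: columns of its width, rows of its height, round what is visible of it).
- vision.cut_out(picture, label): "region" (420x560 bool, what is visible of it) and "bbox" ([left, top, right, bottom] as shares, 0 to 1, of the picture: columns of its width, rows of its height, round what is visible of it).
The state is a dict: "time": time; "qpos": joint angles; "qvel": joint speeds; "joint_torque": joint torques, N m; "eef_pos": TCP position; "tcp_rot": TCP orientation; "force": force on the tool from outside, world axes, zero at the start; "moment": the same for the moment, N m; "finger_gap": opening from 0.0 (shut) to 1.0 (fully open).
Only numpy, scipy, OpenCV 4.12 (cv2) and the standard library are available. Lean on these libraries where they do the work, as an engineer would, in place of code of your own. Each camera call takes 0.05 s, during which the arm holds its last target. There are 200 camera calls.

## Working session

There is one attempt and no reset: what is moved stays moved. The work goes in short steps, Python scripts to look and compute and a shell command to move; the robot and the scene stay as the last step left them, time stands still between calls to the robot, and variables do not carry over. Pictures are saved under pics/ and viewed, about 8 in all and at most 12, crops included, and the job is handed in when it is done.

```bash
ls; mkdir -p pics; python3 - <<'E'
from bench import telemetry, vision, r
import cv2, numpy as np
print(telemetry.get_state(), r.grip_point_offset)
ims=[]
for n in("side","top"):
    p=vision.get_image(n); print(n,{k:v for k,v in p.items() if k!="pixels"})
    np.save(f"pics/{n}.npy",p["pixels"])
    cv2.imwrite(f"pics/{n}0.png",p["pixels"][:,:,::-1])
    for l in("wheel_center","rack","stand","hook_mid","keeper","bottle","calculator","terminal","door_handle","tape_measure","screw_box"):
        try:
            print(l,[(round(d["conf"],2),(np.array(d["bbox"])*[560,420,560,420]).round(0).tolist()) for d in vision.recognise(p,l)[:4]])
        except Exception as e: print(l,e)
E
```

```text
pics
{'time': 0.0, 'qpos': array([-8.00996919e+01,  1.96380626e+01,  8.73784140e+01, -1.21338427e-03,
        7.30754622e+01, -8.36541958e+00]), 'qvel': array([ 0.03775616, -0.07096997, -0.01860919, -0.10709138, -0.03934041,
       -0.0105236 ]), 'joint_torque': array([ 4.68924973e-04, -4.33671391e+01, -2.46015716e+01, -1.50045548e-04,
        7.68275466e-03,  9.53730279e-06]), 'eef_pos': array([ 0.16447802, -0.49807231,  0.19450408]), 'tcp_rot': array([-1.79908871e+02, -1.22278848e-02,  1.82660721e+01]), 'force': array([-0.40619215,  0.12951951, -0.20811495]), 'moment': array([ 9.90103068e-05, -1.15874976e-02, -2.95027091e-02]), 'finger_gap': 0.9983679460324831} 0.0187
side {'vertical_fov': 45.66805405076483, 'cx': 280.9425759436328, 'cy': 205.2938602250603, 'distortion': array([0.02940122, 0.        , 0.        , 0.        , 0.        ]), 'xyz': array([0.23031827, 1.10104503, 1.42282397]), 'rotation': array([ 4.19774560e+01,  6.15065615e-03, -1.62947281e+02]), 'shot': 1}
wheel_center [(0.83, [270.0, 143.0, 296.0, 205.0])]
rack [(0.83, [278.0, 182.0, 326.0, 215.0]), (0.61, [335.0, 1
[... 708 characters left out ...]
]), 'xyz': array([0.39274654, 0.04428699, 1.22726736]), 'rotation': array([  7.29645175,  -0.10967343, -91.24327509]), 'shot': 2}
wheel_center [(0.6, [318.0, 171.0, 402.0, 194.0])]
rack [(0.77, [331.0, 260.0, 387.0, 335.0]), (0.67, [332.0, 176.0, 373.0, 243.0])]
stand [(0.66, [163.0, 172.0, 214.0, 222.0]), (0.55, [400.0, 247.0, 431.0, 272.0])]
hook_mid [(0.69, [157.0, 172.0, 214.0, 219.0])]
keeper [(0.55, [177.0, 200.0, 185.0, 204.0])]
bottle [(0.61, [124.0, 177.0, 158.0, 225.0])]
calculator []
terminal [(0.7, [410.0, 137.0, 446.0, 193.0])]
door_handle [(0.58, [135.0, 255.0, 208.0, 311.0]), (0.42, [266.0, 109.0, 290.0, 156.0])]
tape_measure [(0.65, [400.0, 249.0, 431.0, 271.0])]
screw_box []
```

View pics/side0.png

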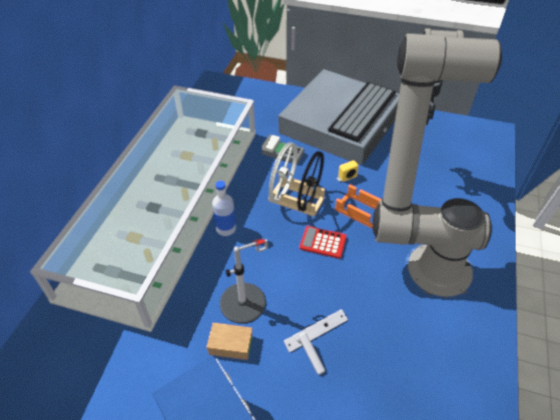

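View pics/top0.png

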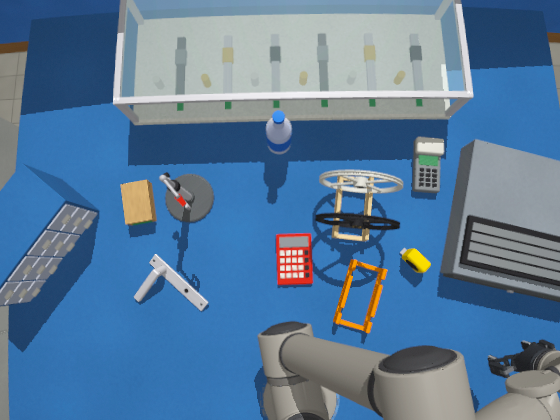

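```bash
cat > h.py <<'E'
import numpy as np, cv2
from scipy.spatial.transform import Rotation as R
def cam(p):
    f=210/np.tan(np.radians(p["vertical_fov"]/2))
    K=np.array([[f,0,p["cx"]],[0,f,p["cy"]],[0,0,1]])
    M=R.from_euler("xyz",p["rotation"],degrees=True).as_matrix()
    C=np.diag([1,-1,-1])@M.T
    return K,C,np.array(p["xyz"]),np.array(p["distortion"])
def proj(p,X):
    K,C,t,d=cam(p); X=np.atleast_2d(X).astype(float)
    return cv2.projectPoints(X,cv2.Rodrigues(C)[0],-C@t,K,d)[0][:,0]
def ray(p,uv):
    K,C,t,d=cam(p)
    n=cv2.undistortPoints(np.array(uv,float).reshape(-1,1,2),K,d)[:,0]
    return t,np.c_[n,np.ones(len(n))]@C
def atz(p,uv,z):
    t,v=ray(p,uv); return t+v*((z-t[2])/v[:,2])[:,None]
E
python3 - <<'E'
from h import *
from bench import vision
P={n:vision.get_image(n) for n in("side","top")}
def crop(n,x,y,w=100,h=75,s=4): return cv2.resize(P[n]["pixels"][y:y+h,x:x+w],None,fx=s,fy=s,interpolation=cv2.INTER_CUBIC)
a=np.vstack([np.hstack([crop("top",310,165),crop("side",255,138)]),np.hstack([crop("top",145,163),crop("side",200,238,116,87,3.45)[:300,:400]])])
cv2.imwrite("pics/c1.png",a[:,:,::-1])
t=P["top"]
print("wheelW",atz(t,[[319,181],[403,181]],.124),"B",atz(t,[[315,220],[399,222]],.124))
print("foot",atz(t,[[189,197]],.011), atz(P["side"],[[243,303]],.011))
for n,u in(("bottle",[280,150]),("term",[428,165]),("calc",[294,260]),("tape",[416,260]),("box",[139,203])): print(n,atz(t,[u],0.03).round(3))
for n in P:
  for l in ("wheel_center","hook_mid","rack"):
    for d in vision.cut_out(P[n],l):
        m=d["region"]; ys,xs=np.nonzero(m); print(n,l,d["conf"],m.sum(),xs.min(),xs.max(),ys.min(),ys.max())
E
```

```text
wheelW [[ 0.61792128 -0.06499001  0.124     ]
 [ 0.61367127 -0.2994239   0.124     ]] B [[ 0.51015909 -0.05044403  0.124     ]
 [ 0.49950771 -0.28121791  0.124     ]]
foot [[0.60038945 0.31924466 0.011     ]] [[0.59562378 0.32901974 0.011     ]]
bottle [[0.735 0.04  0.03 ]]
term [[ 0.681 -0.41   0.03 ]]
calc [[0.404 0.006 0.03 ]]
tape [[ 0.395 -0.354  0.03 ]]
box [[0.582 0.467 0.03 ]]
side wheel_center 0.94 641 269 296 143 201
side hook_mid 0.68 1899 219 266 239 323
side hook_mid 0.17 312 338 358 161 180
side rack 0.73 847 268 323 177 215
side rack 0.64 866 335 379 185 227
side rack 0.58 1923 219 266 239 323
side rack 0.44 913 212 234 181 235
top wheel_center 0.96 1339 319 402 170 193
top wheel_center 0.33 1732 276 312 234 284
top hook_mid 0.89 1997 160 213 173 222
top rack 0.88 1255 333 386 259 333
top rack 0.71 608 333 373 177 240
```

View pics/c1.png

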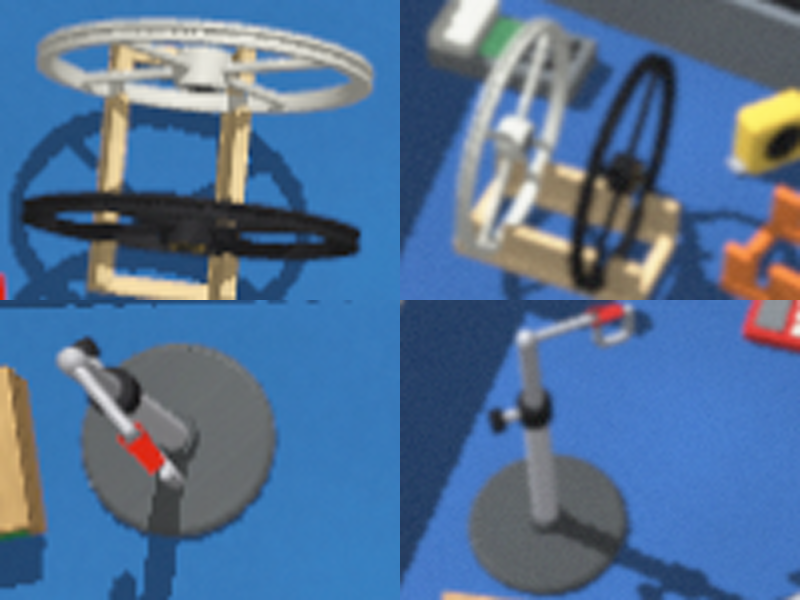

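White wheel = plywood rack's +x slot, top px (361,181). It could be confused with the black wheel (357,221), and the rack could be confused with the orange one (361,295). The crop confirms the white wheel. Hook and red keeper are at top px (183,201), side px (263,242). Next I fit the poses.

```bash
cat > fit.py <<'E'
from h import *
from bench import vision
from scipy.optimize import minimize
S=4
def fill(im,uv,hull=True):
    q=np.round((uv+0.0)*16*S).astype(np.int32)
    cv2.fillConvexPoly(im,cv2.convexHull(q) if hull else q,1.0,cv2.LINE_8,4)
def circ(c,u,v,r,n=60):
    a=np.linspace(0,2*np.pi,n); return np.array(c)+r*(np.cos(a)[:,None]*u+np.sin(a)[:,None]*v)
Z=np.array([0,0,1.])
def ax(yaw): c,s=np.cos(yaw),np.sin(yaw); return np.array([c,s,0]),np.array([-s,c,0])
def sil(p,hulls):
    im=np.zeros((420*S,560*S),np.float32)
    for X in hulls: fill(im,proj(p,X))
    return cv2.resize(im,(560,420),interpolation=cv2.INTER_AREA)
def wheel(c,yaw):
    x,y=ax(yaw); return np.vstack([circ(c+s*.006*x,y,Z,.115) for s in(-1,1)])
def hullmask(m):
    q=cv2.convexHull(np.argwhere(m)[:,::-1].astype(np.int32)); o=np.zeros(m.shape,np.uint8); cv2.fillConvexPoly(o,q,1); return o.astype(np.float32)
def bar(a,b,r): 
    d=(b-a)/np.linalg.norm(b-a); u=np.cross(d,[.3,.5,.81]);u/=np.linalg.norm(u);v=np.cross(d,u)
    return np.vstack([circ(a,u,v,r,16),circ(b,u,v,r,16)])
def stand(q):
    x,y=ax(q[2]); o=np.array([q[0],q[1],0]); zb=.262+q[3]
    h=lambda a,z:o-x*a+Z*z
    return [np.vstack([circ(o,x,y,.075),circ(o+Z*.011,x,y,.075)]),bar(o,o+Z*(zb+.042),.010),bar(o+Z*.15,o+Z*.19,.016) ,
     bar(h(0,zb+.034),h(.061,zb+.034),.004),bar(h(.061,zb+.034),h(.061,zb-.004),.004),bar(h(.061,zb-.004),h(.089,zb-.004),.004),bar(h(.089,zb-.004),h(.089,zb+.035),.004)]
E
cat > f1.py <<'E'
from fit import *
P={n:vision.get_image(n) for n in("side","top")}
def mk(n,l): return max(vision.cut_out(P[n],l),key=lambda d:d["conf"])["region"]
W={n:hullmask(mk(n,"wheel_center")) for n in P}
t=P["top"]["pixels"].astype(int); b=np.zeros((420,560),bool); b[200:245,305:410]=(t.max(2)<60)[200:245,305:410]
n_,l_,st,_=cv2.connectedComponentsWithStats(b.astype(np.uint8)); b=l_==1+np.argmax(st[1:,4]); B=hullmask(b); print("black px",b.sum())
def cost(q,parts):
    x,y=ax(q[2]); c=np.array([q[0],q[1],.124]); e=0
    if "t" in parts: e+=((sil(P["top"],[wheel(c,q[2])])-W["top"])**2).sum()
    if "s" in parts: e+=((sil(P["side"],[wheel(c,q[2])])-W["side"])**2).sum()
    if "b" in parts: e+=((sil(P["top"],[wheel(c-.11*x,q[2])])-B)**2).sum()
    return e
def opt(f,q0,st):
    q0=np.array(q0); return minimize(f,q0,method="Nelder-Mead",options=dict(initial_simplex=np.vstack([q0]+[q0+np.eye(len(q0))[i]*st[i] for i in range(len(q0))]),xatol=2e-4,fatol=.3,maxiter=150))
for parts in("t","s","tb","tsb"):
    s=opt(lambda q:cost(q,parts),[.615,-.18,-.06],[.01,.01,.06]); print(parts,s.x.round(4),np.degrees(s.x[2]).round(2),round(s.fun))
M={n:mk(n,"hook_mid").astype(np.float32) for n in P}
for parts in(["top"],["side"],["top","side"]):
    f=lambda q:sum(((sil(P[n],stand(q))-M[n])**2).sum() for n in parts)
    s=opt(f,[.598,.322,.72,0],[.01,.01,.15,.01]); print(parts,s.x.round(4),np.degrees(s.x[2]).round(2),round(s.fun))
q=s.x; x,y=ax(q[2]); print("hook_mid",np.r_[q[:2],0]-.075*x)
o=[]
for n,cx,cy in(("top",145,163),("side",200,238)):
    im=cv2.resize(P[n]["pixels"],None,fx=4,fy=4)[:,:,::-1].copy()
    m=cv2.resize(sil(P[n],stand(q)[1:]),None,fx=4,fy=4)>.5
    c,_=cv2.findContours(m.astype(np.uint8),1,2); cv2.drawContours(im,c,-1,(0,255,255),1)
    fc=sil(P[n],stand(q)[:1]); c,_=cv2.findContours((cv2.resize(fc,None,fx=4,fy=4)>.5).astype(np.uint8),1,2); cv2.drawContours(im,c,-1,(0,255,0),1)
    o.append(im[cy*4:cy*4+360,cx*4:cx*4+400])
cv2.imwrite("pics/c2.png",np.hstack(o))
E
python3 f1.py
```

```text
Traceback (most recent call last):
  File "f1.py", line 4, in <module>
    W={n:hullmask(mk(n,"wheel_center")) for n in P}
                  ~~^^^^^^^^^^^^^^^^^^
  File "f1.py", line 3, in mk
    def mk(n,l): return max(vision.cut_out(P[n],l),key=lambda d:d["conf"])["region"]
                        ~~~^^^^^^^^^^^^^^^^^^^^^^^^^^^^^^^^^^^^^^^^^^^^^^^
ValueError: max() iterable argument is empty
```

```bash
python3 - <<'E'
s=open('f1.py').read()
s=s.replace('''def mk(n,l): return max(vision.cut_out(P[n],l),key=lambda d:d["conf"])["region"]''','''def mk(n,l):
    for _ in range(5):
        v=[d for d in vision.cut_out(P[n],l) if d["conf"]>.5]
        if v: return max(v,key=lambda d:d["conf"])["region"]
        P[n]=vision.get_image(n)''')
open('f1.py','w').write(s)
E
python3 f1.py
```

```text
black px 793
t [ 0.6095 -0.1802 -0.133 ] -7.62 46
s [ 0.6116 -0.173  -0.1288] -7.38 28
tb [ 0.6103 -0.1798 -0.1312] -7.52 114
tsb [ 0.6107 -0.1787 -0.1318] -7.55 188
['top'] [ 0.5994  0.319   1.0456 -0.0192] 59.91 89
['side'] [ 0.6014  0.3222  0.7754 -0.0126] 44.42 261
['top', 'side'] [ 0.6013  0.3201  0.7704 -0.0157] 44.14 384
hook_mid [0.54748054 0.26786264 0.        ]
```

View pics/c2.png

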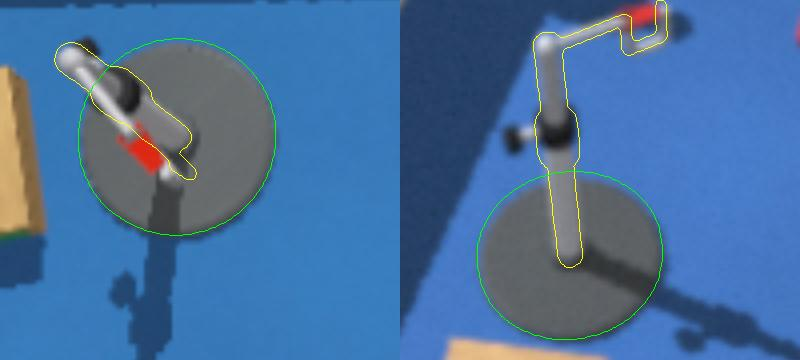

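```bash
sed -i 's/(uv+0.0)\*16\*S/(uv+0.375)*16*S/' fit.py; cat > f2.py <<'E'
from fit import *
from scipy.optimize import least_squares
P={n:vision.get_image(n) for n in("side","top")}
F={"top":dict(T=(162.3,177.3),E=(188,207.5),F=(189.2,197.0)),"side":dict(T=(236.3,248.5),E=(266.4,242))}
def pts(q):
    x,y=ax(q[2]); o=np.r_[q[:2],0]; zb=.262+q[3]
    return dict(T=o+Z*(zb+.038),E=o-.089*x+Z*(zb+.033),F=o+Z*.011)
def res(q): return np.concatenate([(proj(P[n],pts(q)[k])[0]-F[n][k]) for n in F for k in F[n]])
s=least_squares(res,[.6,.32,.8,0]); print(s.x.round(4),np.degrees(s.x[2]),res(s.x).round(1))
def tri(k):
    A=[];b=[]
    for n in F:
        t,v=ray(P[n],[F[n][k]]); v=v[0]/np.linalg.norm(v[0]); N=np.eye(3)-np.outer(v,v); A.append(N); b.append(N@t)
    return np.linalg.lstsq(np.vstack(A),np.concatenate(b),rcond=None)[0]
print("T",tri("T"),"E",tri("E"))
q=s.x; o=[]
for n,cx,cy,w,h in(("top",154,168,40,54),("side",230,232,40,54)):
    im=cv2.resize(P[n]["pixels"][cy:cy+h,cx:cx+w],None,fx=10,fy=10,interpolation=cv2.INTER_CUBIC)[:,:,::-1].copy()
    for X in stand(q)[1:]:
        u=cv2.convexHull(((proj(P[n],X)-[cx,cy]+.5)*10).astype(np.int32)); cv2.polylines(im,[u],True,(0,255,255),1)
    o.append(im)
cv2.imwrite("pics/c3.png",np.hstack(o))
E
python3 f2.py
```

```text
[ 0.6012  0.3192  0.6717 -0.0154] 38.48291148420009 [ 1.2  0.6 -1.3 -0.8 -0.2 -0.2  0.6  0.7 -0.1 -0.8]
T [0.60188129 0.32073825 0.28929656] E [0.5311723  0.26218586 0.27359505]
```

View pics/c3.png

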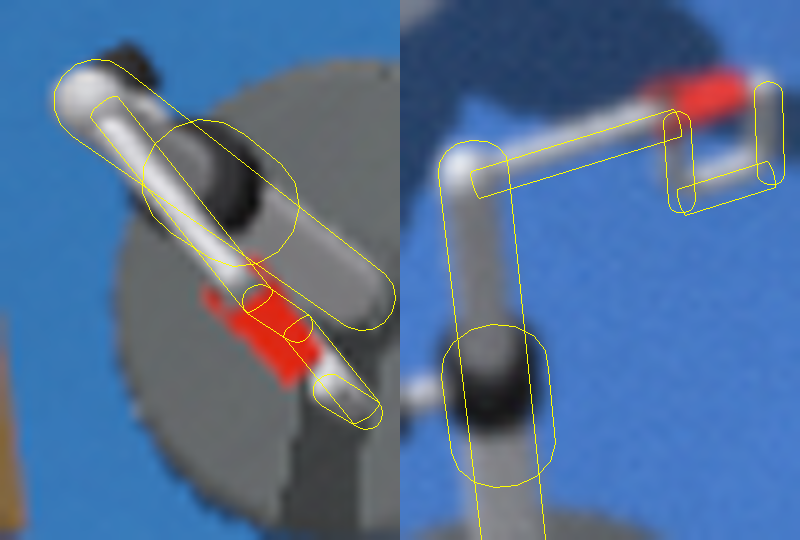

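```bash
cat > e.py <<'E'
s=open('f2.py').read()
a=s.index('F={'); b=s.index('def res')
s=s[:a]+'''F={"top":dict(T=(162.3,176.5),E=(186.3,203.9),F=(189.2,197.0),A=(176.0,192.5)),"side":dict(T=(235.9,248.3),E=(265.3,239.5),B=(261.5,248.8),J=(256.7,242.5))}
def pts(q):
    x,y=ax(q[2]); o=np.r_[q[:2],0]; zb=.262+q[3]
    return dict(T=o+Z*(zb+.034),E=o-.089*x+Z*(zb+.033),F=o+Z*.011,A=o-q[4]*x+Z*(zb+.034),B=o-.075*x+Z*(zb-.004),J=o-.061*x+Z*(zb+.034))
'''+s[b:]
s=s.replace("[.6,.32,.8,0]","[.6,.32,.8,0,.03]").replace('c3.png','c4.png').replace("least_squares(res,","least_squares(res,loss='soft_l1',x0=")
s=s.replace("q=s.x; o=[]","q=s.x; o=[]; x,y=ax(q[2]); print('hook_mid',np.r_[q[:2],0]-.075*x)")
open('f2.py','w').write(s)
E
python3 e.py; python3 f2.py; python3 f1.py | grep -v side; python3 - <<'E'
from bench import telemetry; print(telemetry.get_state()["time"])
E
```

```text
[ 0.6031  0.3202  0.6943 -0.0084  0.0504] 39.781920457404176 [ 0.4  0.3 -0.   1.  -0.5 -0.9 -0.1  0.1  0.2  0.4 -0.  -0.2 -0.4 -0.2
 -0.5 -0.4]
T [0.60342223 0.32062346 0.28964144] E [0.53599196 0.26321653 0.28561774]
hook_mid [0.54549025 0.2722298  0.        ]
black px 792
t [ 0.612  -0.1781 -0.1387] -7.95 35
s [ 0.6158 -0.1772 -0.108 ] -6.19 38
tb [ 0.612  -0.1783 -0.1351] -7.74 95
tsb [ 0.6126 -0.1769 -0.1331] -7.63 202
['top'] [ 0.6005  0.3211  1.1032 -0.0262] 63.21 104
hook_mid [0.54608765 0.27182034 0.        ]
2.6
```

View pics/c4.png

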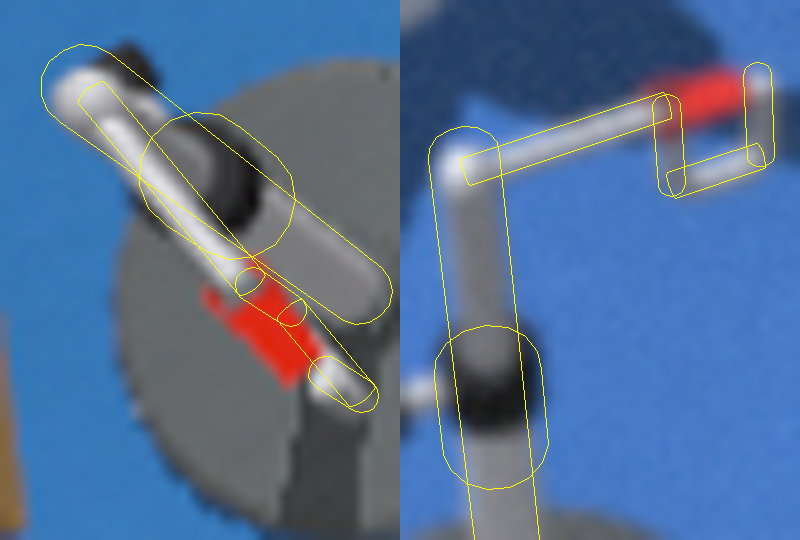

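```bash
python3 -m pendant '{"linear":[[0,0,-0.4],[0,0,-0.4],[0,0,-0.4],[0,0,-0.4],[0,0,-0.4],[0,0,-0.4],[0,0,-0.4],[0,0,0]],"twist":[[0,0,-1],[0,0,-1],[0,0,-1],[0,0,-1],[0,0,-1],[0,0,-1],[0,0,-1],[0,0,-1]]}' 0.6
cat > go.py <<'E'
# usage: go.py x y z yaw  -> shift in tool axes (units of 40 mm) and turn (units of 6 deg) still to go
import sys,numpy as np
from bench import telemetry
from scipy.spatial.transform import Rotation as R
s=telemetry.get_state(); M=R.from_euler("xyz",s["tcp_rot"],degrees=True)
x,y,z,w=map(float,sys.argv[1:5]); T=R.from_euler("xyz",[180,0,w],degrees=True)
print("t",s["time"],"pos",s["eef_pos"].round(4),"rot",s["tcp_rot"].round(2),"F",s["force"].round(2),"gap",round(s["finger_gap"],3))
print("units now-frame",(M.inv().apply(np.array([x,y,z])-s["eef_pos"])/.04).round(3),"goal-frame",(T.inv().apply(np.array([x,y,z])-s["eef_pos"])/.04).round(3),"turn",(np.degrees((M.inv()*T).as_rotvec())/6).round(3))
E
python3 go.py 0.6085 -0.2073 0.29 82.3
```

```text
time: 3.6
eef_pos: [0.1647, -0.4991, 0.3086]
tcp_rot: [179.9, 0.1, 66.5]
force: [-0.3, -0.4, 0.2]
finger_gap: 0.599
t 3.6 pos [ 0.1647 -0.4991  0.3086] rot [1.7991e+02 1.4000e-01 6.6470e+01] F [-0.31 -0.38  0.19] gap 0.599
units now-frame [11.12   7.259  0.45 ] goal-frame [ 8.716 10.018  0.465] turn [ 0.012  0.025 -2.639]
```

```bash
python3 -m pendant '{"linear":[[0,0,0],[0,0,0],[0,0,0],[0.8,0.9,0],[0.8,0.9,0],[0.8,0.9,0],[0.8,0.9,0],[0.8,0.9,0]],"twist":[[0,0,-0.88],[0,0,-0.88],[0,0,-0.88],[0,0,0],[0,0,0],[0,0,0],[0,0,0],[0,0,0]]}'
python3 -m pendant '{"linear":[[0.8,0.9,0],[0.8,0.9,0],[0.8,0.9,0],[0.8,0.9,0],[0.8,0.9,0],[0.5,0.9,0.2],[0,0,0],[0,0,0]],"twist":[[0,0,0],[0,0,0],[0,0,0],[0,0,0],[0,0,0],[0,0,0],[0,0,0],[0,0,0]]}'
python3 go.py 0.6085 -0.2073 0.2111 82.3
```

```text
time: 4.6
eef_pos: [0.366, -0.3638, 0.3073]
tcp_rot: [180.0, 0.0, 82.1]
force: [0.9, -0.2, 0.1]
finger_gap: 0.606
time: 5.6
eef_pos: [0.6032, -0.2163, 0.299]
tcp_rot: [-180.0, 0.0, 82.1]
force: [-1.2, -0.3, 0.3]
finger_gap: 0.603
t 5.6 pos [ 0.6032 -0.2163  0.299 ] rot [-1.7996e+02  1.0000e-02  8.2110e+01] F [-1.19 -0.27  0.28] gap 0.603
units now-frame [0.241 0.102 2.197] goal-frame [0.24  0.101 2.197] turn [-0.007  0.002 -0.031]
```

```bash
python3 -m pendant '{"linear":[[0.24,0.1,0.4],[0,0,0.4],[0,0,0.4],[0,0,0.4],[0,0,0.4],[0,0,0.2],[0,0,0]],"twist":[[0,0,0],[0,0,0],[0,0,0],[0,0,0],[0,0,0],[0,0,0],[0,0,0]]}'
python3 go.py 0.6085 -0.2073 0.2111 82.3; python3 - <<'E'
from h import *
from bench import vision
o=[]
for n,x,y in(("top",320,150),("side",245,110)):
    p=vision.get_image(n); o.append(cv2.resize(p["pixels"][y:y+100,x:x+90],None,fx=4.4,fy=4.4,interpolation=cv2.INTER_CUBIC))
cv2.imwrite("pics/g1.png",np.hstack(o)[:,:,::-1])
E
```

```text
time: 6.48
eef_pos: [0.6082, -0.2077, 0.2114]
tcp_rot: [-180.0, 0.0, 82.1]
force: [0.1, 1.0, 0.2]
finger_gap: 0.604
t 6.475 pos [ 0.6082 -0.2077  0.2114] rot [-1.7999e+02  1.0000e-02  8.2050e+01] F [0.08 0.97 0.21] gap 0.604
units now-frame [0.011 0.005 0.007] goal-frame [0.011 0.005 0.007] turn [-0.002  0.001 -0.041]
```

View pics/g1.png

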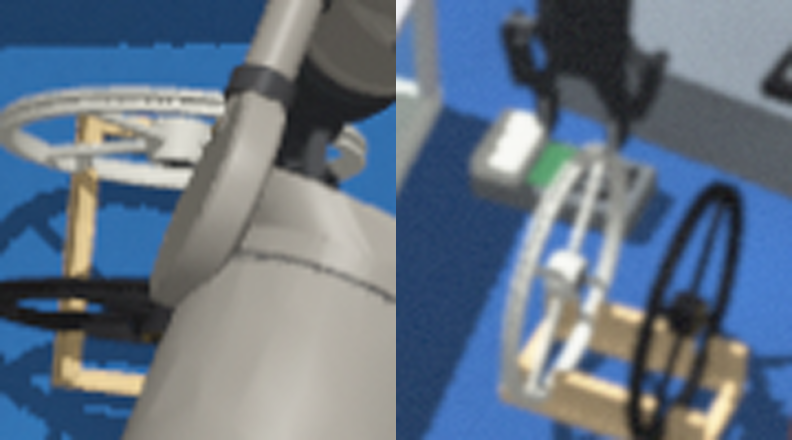

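Side view (picture 7): the fingers straddle the white rim at crop (590,150), with the black wheel well clear. I'll grip now.

```bash
python3 -m pendant '{"linear":[[0,0,0],[0,0,0],[0,0,0],[0,0,0],[0,0,0],[0,0,0]],"twist":[[0,0,0],[0,0,0],[0,0,0],[0,0,0],[0,0,0],[0,0,0]]}' 0 100
python3 -m pendant '{"linear":[[0,0,-0.1],[0,0,-0.2],[0,0,-0.3],[0,0,-0.4],[0,0,-0.4],[0,0,-0.4],[0,0,-0.4],[0,0,0]],"twist":[[0,0,0],[0,0,0],[0,0,0],[0,0,0],[0,0,0],[0,0,0],[0,0,0],[0,0,0]]}'

```

```text
time: 7.32
eef_pos: [0.6088, -0.2072, 0.2112]
tcp_rot: [-180.0, 0.0, 82.1]
force: [-0.3, 0.2, -1.0]
finger_gap: 0.002
time: 8.32
eef_pos: [0.6094, -0.2075, 0.3014]
tcp_rot: [179.8, 0.1, 82.1]
force: [0.7, 0.6, -0.5]
finger_gap: -0.001
```

```bash
cat > look.py <<'E'
import sys
from h import *
from bench import vision
o=[]
a=list(map(int,sys.argv[2:]))
for n,x,y in(("top",*a[:2]),("side",*a[2:4])):
    p=vision.get_image(n); o.append(cv2.resize(p["pixels"][y:y+100,x:x+90],None,fx=4.4,fy=4.4,interpolation=cv2.INTER_CUBIC))
cv2.imwrite(sys.argv[1],np.hstack(o)[:,:,::-1])
E
python3 look.py pics/g2.png 320 150 245 110
python3 - <<'E'
from h import *
from bench import vision
p=vision.get_image("side")
print(proj(p,[[.6125,-.1775,.124],[.6085,-.2073,.2298],[.6094,-.2075,.3014],[.6125,-.1775,.239]]))
E
```

```text
[[283.5453663  172.19104163]
 [287.11734352 145.79189237]
 [287.0746758  130.17677925]
 [283.66809586 148.93612492]]
```

View pics/g2.png

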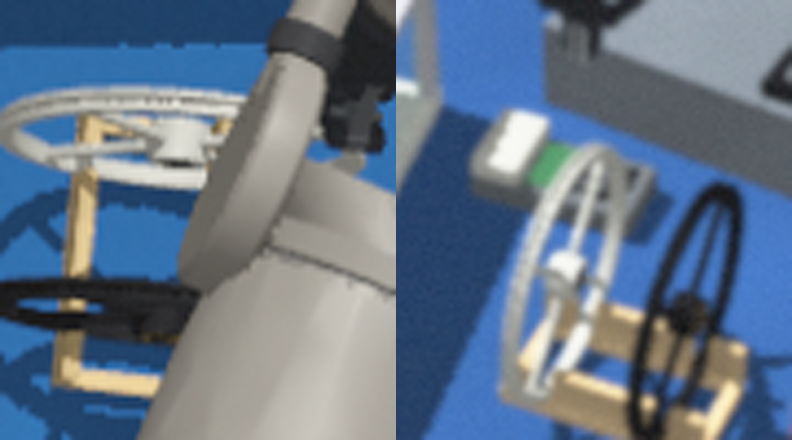

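```bash
python3 - <<'E'
from h import *
from bench import vision,telemetry
s=telemetry.get_state(); print(s["eef_pos"],s["qpos"].round(2),s["time"])
o=[]
for n,x,y in(("top",360,130),("side",245,85)):
    p=vision.get_image(n); im=cv2.resize(p["pixels"][y:y+70,x:x+60],None,fx=6.6,fy=6.6,interpolation=cv2.INTER_CUBIC)
    for z,c in((0,(255,255,0)),(.0187,(0,255,0)),(.0727,(255,0,255))):
        u=proj(p,s["eef_pos"]+[0,0,z])[0]; print(n,z,u.round(1))
        cv2.circle(im,tuple(((u-[x,y]+.5)*6.6).astype(int).tolist()),4,c,2)
    o.append(im)
cv2.imwrite("pics/g3.png",np.hstack(o)[:,:,::-1])
E
```

```text
[ 0.60857641 -0.20711505  0.2986574 ] [-25.62  30.42  54.26  -0.    95.36 -17.72] 8.475
top 0 [386.3 168.8]
top 0.0187 [388.4 166.9]
top 0.0727 [394.8 161. ]
side 0 [287.3 130.9]
side 0.0187 [287.3 126.7]
side 0.0727 [287.5 114.2]
```

View pics/g3.png

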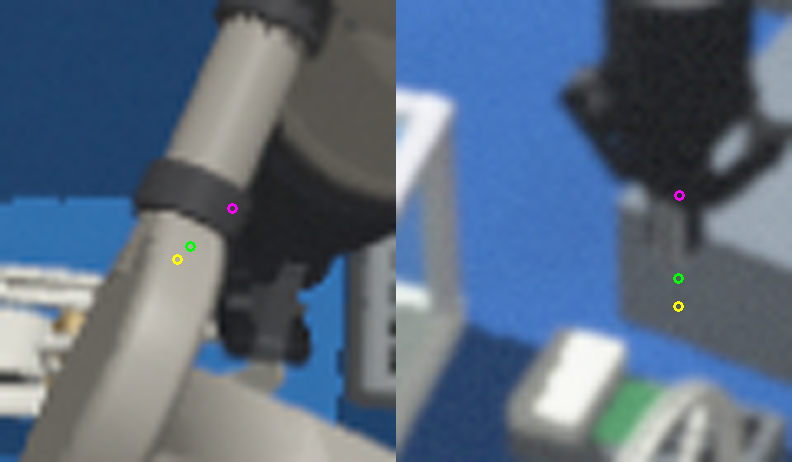

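```bash
python3 - <<'E'
from h import *
from bench import vision
P={n:vision.get_image(n) for n in("top","side")}
F={"top":(399.6,183.3),"side":(288,121.6)}
A=[];b=[]
for n in F:
    t,v=ray(P[n],[F[n]]); v=v[0]/np.linalg.norm(v[0]); N=np.eye(3)-np.outer(v,v); A.append(N); b.append(N@t)
X=np.linalg.lstsq(np.vstack(A),np.concatenate(b),rcond=None)[0]; print(X,[proj(P[n],X)-F[n] for n in F])
print(proj(P["top"],[[0,0,0],[0,0,.1],[0,-.08,0.2]]),proj(P["side"],[[0,0,0],[0,0,.1]]))
E
```

```text
[ 0.58988257 -0.22619042  0.32426709] [array([[-1.71795069, -9.24284046]]), array([[6.04784544, 1.18638048]])]
[[299.12881244 398.06714419]
 [300.73910556 409.94771937]
 [335.24109499 423.01226964]] [[439.31570143 269.22029905]
 [446.48929333 251.73421235]]
```

```bash
cat > snap.py <<'E'
import sys
from bench import vision
import numpy as np
for n in("top","side"): np.save(f"pics/{sys.argv[1]}_{n}.npy",vision.get_image(n)["pixels"])
E
python3 snap.py a
python3 -m pendant '{"linear":[[0,0,-1],[0,0,-1],[0,0,0],[0,0,0]],"twist":[[0,0,0],[0,0,0],[0,0,0],[0,0,0]]}' 0.6
python3 snap.py b
python3 - <<'E'
import numpy as np
a=np.load("pics/a_side.npy").astype(int);b=np.load("pics/b_side.npy").astype(int)
d=np.abs(a-b).max(2)
print("diff"); 
for y in range(100,140): print(y,"".join("%4d"%d[y,x] for x in range(276,302)))
print("gray a")
for y in range(112,136): print(y,"".join("%4d"%a[y,x].mean() for x in range(276,302)))
E
```

```text
time: 9.28
eef_pos: [0.6087, -0.2072, 0.3782]
tcp_rot: [-179.9, -0.0, 82.1]
force: [0.3, 0.4, 0.2]
finger_gap: 0.601
diff
100   97  80  63  32  44  99 134 146 156 150 151 155 157 153 156 159 145 109  77  59  31   3  21  50  39  12
101  125 108  74  62  81 128 146 160 156 154 156 159 159 156 148 147 138 106  70  54  33   3  21  62  58  33
102  145 130 106  97 120 144 155 158 157 152 154 152 158 154 152 144 135 101  74  53  19   6  21  69  82  63
103  154 149 132 141 148 148 154 151 151 154 154 153 155 150 150 138 136  99  71  40  10  22  26  77 104  91
104  156 148 147 151 150 157 154 154 156 153 154 151 150 146 145 139 128 104  60  11  41  34  34  90 110 103
105  149 134 136 149 152 152 153 148 150 156 158 149 150 145 139 141 127  91  35  15  44  15  55 100 118 117
106  145 129 132 150 150 151 149 157 154 159 149 145 144 139 140 140 124  74  18  22  20  25  80 111 119 127
107  133 138 140 147 155 147 144 154 155 148 149 137 140 141 144 132 113  56  11  12  11  54 102 120 130 138
108  114 140 150 147 144 151 149 153 150 141 141 144 138 137 142 133  97  39  14  17  47  83 110 127 139 1
[... 5304 characters left out ...]
94  93  93  93  94  97  92  97  94  92  92  93
130  130 126 116 100  89  93  91  93  92  89  95  93  91  92  95  91  92  91  89  96  95  95  91  94  92  95
131  127 129 112 101  93  92  93  96  94  93  88  94  93  94  95  92  94  92  95  91  95  93  92  94  94  94
132  130 126 117 102  96  90  92  94  93  94  93  95  95  93  95  93  93  94  94  93  94  91  95  93  91  92
133  128 126 121 115 101  95  94  93  94  93  91  92  94  92  90  90  92  93  97  92  94  91  92  94  90  92
134  136 131 128 126 112 108 106 101  97  97  95  93  95  93  92  91  93  94  92  91  94  94  93  92  90  93
135  165 151 143 138 130 125 120 115 115 105 100  94  95  95  93  92  94  92  92  92  94  92  93  90  91  89
```

```bash
python3 - <<'E'
from h import *
from bench import vision
p=vision.get_image("top"); a=np.load("pics/top.npy")
x,y,w,h=470,310,90,80
im=cv2.resize(a[y:y+h,x:x+w],None,fx=8,fy=8,interpolation=cv2.INTER_CUBIC)
im=np.clip(im.astype(float)*1.8,0,255).astype(np.uint8)
yaw=np.radians(18.27); ty=np.array([np.sin(yaw),-np.cos(yaw),0]); t=np.array([.1645,-.4981,.1945])
for z,c in((-.013,(255,255,255)),(0,(255,255,0)),(.0187,(0,255,0)),(.0727,(255,0,255)),(.15,(255,0,0))):
    for d in((-.0425,0,.0425) if z<.07 else (0,)):
        u=proj(p,t+ty*d+[0,0,z])[0]; print(z,d,u.round(1)); cv2.circle(im,tuple(((u-[x,y]+.5)*8).astype(int).tolist()),4,c,1)
cv2.imwrite("pics/g4.png",im[:,:,::-1])
E
```

```text
-0.013 -0.0425 [478.3 352.6]
-0.013 0 [492.8 346.5]
-0.013 0.0425 [507.  340.3]
0 -0.0425 [480.6 353.7]
0 0 [495.3 347.4]
0 0.0425 [509.7 341.2]
0.0187 -0.0425 [484.1 355.2]
0.0187 0 [499.  348.8]
0.0187 0.0425 [513.6 342.5]
0.0727 0 [510.4 353.2]
0.15 0 [528.9 360.1]
```

View pics/g4.png

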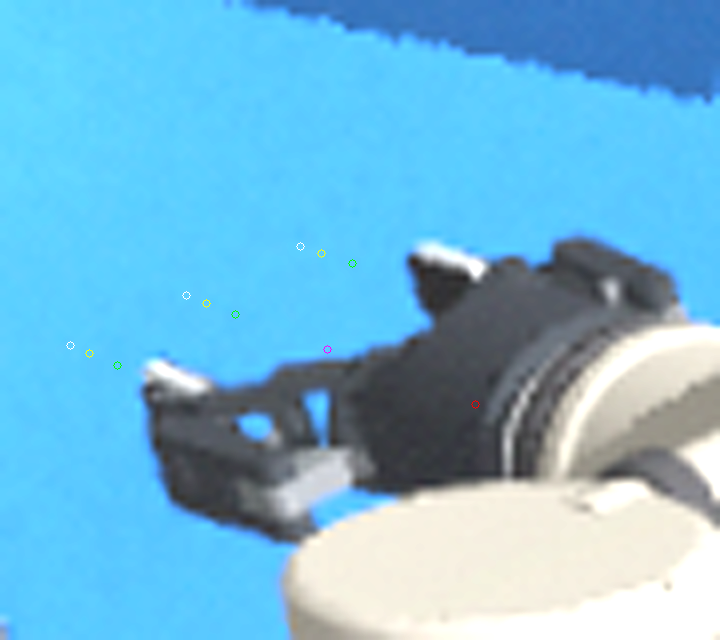

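```bash
python3 - <<'E'
from h import *
from bench import vision
P={n:vision.get_image(n) for n in("top","side")}
y=np.radians(18.27); tx=np.array([np.cos(y),np.sin(y),0]); t=np.array([.1645,-.4981,.1945])+tx*.011
for dz in(0,.02,.03,.04,.05,.06): print(dz,(proj(P["top"],t+[0,0,.013+dz])[0]-[505.1,348.25]).round(2),(proj(P["side"],np.array([.6086,-.2071+.011,.2987+dz]))[0]-[287.5,122.3]).round(2))
E
```

```text
0 [-8.7  -3.92] [-1.15 10.54]
0.02 [-4.65 -2.45] [-1.1   6.04]
0.03 [-2.57 -1.7 ] [-1.08  3.76]
0.04 [-0.46 -0.94] [-1.05  1.45]
0.05 [ 1.7  -0.16] [-1.03 -0.87]
0.06 [3.89 0.63] [-1.   -3.21]
```

Picture 10: both views put the real fingertips about 44 mm higher than the reported TCP, which explains the empty grip. I'll descend that much further.

```bash
python3 -m pendant '{"linear":[[0,0,0.8],[0,0,0.8],[0,0,0.8],[0,0,0.8],[0,0,0.8],[0,0,0.5],[0,0,0.3],[0,0,0]],"twist":[[0,0,0],[0,0,0],[0,0,0],[0,0,0],[0,0,0],[0,0,0],[0,0,0],[0,0,0]]}'
python3 -m pendant '{"linear":[[0,0,0.28],[0,0,0.2],[0,0,0],[0,0,0]],"twist":[[0,0,0],[0,0,0],[0,0,0],[0,0,0]]}'
python3 -m pendant '{"linear":[[0,0,0],[0,0,0],[0,0,0],[0,0,0],[0,0,0]],"twist":[[0,0,0],[0,0,0],[0,0,0],[0,0,0],[0,0,0]]}' 0 100
```

```text
time: 10.52
eef_pos: [0.6084, -0.2071, 0.1865]
tcp_rot: [-179.9, -0.0, 82.1]
force: [0.2, -0.3, 0.2]
finger_gap: 0.599
time: 11.02
eef_pos: [0.609, -0.2073, 0.1683]
tcp_rot: [180.0, 0.0, 82.1]
force: [0.5, 0.8, -0.7]
finger_gap: 0.599
time: 11.65
eef_pos: [0.609, -0.2073, 0.1684]
tcp_rot: [180.0, 0.0, 82.1]
force: [0.1, -0.3, 3.2]
finger_gap: 0.126
```

```bash
python3 -m pendant '{"linear":[[0,0,-0.1],[0,0,-0.2],[0,0,-0.3],[0,0,-0.4],[0,0,-0.5],[0,0,-0.4],[0,0,-0.2],[0,0,0]],"twist":[[0,0,0],[0,0,0],[0,0,0],[0,0,0],[0,0,0],[0,0,0],[0,0,0],[0,0,0]]}'
python3 go.py 0.5033 0.1976 0.25 130
python3 - <<'E'
from h import *
from bench import vision
p=vision.get_image("side")
for d in vision.cut_out(p,"wheel_center")[:2]: 
    ys,xs=np.nonzero(d["region"]); print(d["conf"],xs.min(),xs.max(),ys.min(),ys.max())
p=vision.get_image("side");u=proj(p,[[.6125,-.1775,.124],[.6125,-.1775,.207]]);print(u)
E
```

```text
time: 12.65
eef_pos: [0.6091, -0.2073, 0.2529]
tcp_rot: [179.9, 0.0, 82.1]
force: [0.3, -0.2, -2.4]
finger_gap: 0.118
t 12.65 pos [ 0.6091 -0.2073  0.2529] rot [1.7991e+02 3.0000e-02 8.2110e+01] F [ 0.31 -0.25 -2.44] gap 0.118
units now-frame [ 9.664 -4.009  0.06 ] goal-frame [9.454 4.482 0.072] turn [ 0.011  0.011 -7.982]
0.89 268 297 128 186
0.66 219 266 240 322
[[283.5453663  172.19104163]
 [283.63273065 155.63114777]]
```

```bash
python3 -m pendant '{"linear":[[0.3,0,0],[0.6,-0.1,0],[0.9,-0.2,0],[0.9,-0.2,0],[0.9,-0.2,0],[0.9,-0.2,0],[0.6,-0.2,0],[0.5,-0.2,0]],"twist":[[0,0,0],[0,0,0],[0,0,0],[0,0,0],[0,0,0],[0,0,0],[0,0,-0.4],[0,0,-0.6]]}'
python3 go.py 0.5033 0.1976 0.25 130
```

```text
time: 13.8
eef_pos: [0.5864, 0.0243, 0.252]
tcp_rot: [-180.0, -0.0, 88.4]
force: [0.8, 0.2, -2.7]
finger_gap: 0.124
t 13.8 pos [0.5864 0.0243 0.252 ] rot [-1.7999e+02 -2.0000e-02  8.8380e+01] F [ 0.82  0.17 -2.73] gap 0.124
units now-frame [ 4.273 -2.199  0.052] goal-frame [4.655 1.194 0.051] turn [-0.000e+00 -3.000e-03 -6.937e+00]
```

```bash
python3 -m pendant '{"linear":[[0.3,-0.4,0],[0.3,-0.4,0],[0.3,-0.4,0],[0.3,-0.3,0],[0.3,-0.2,0],[0.3,0,0],[0.3,0,0],[0,0,0]],"twist":[[0,0,-0.98],[0,0,-0.98],[0,0,-0.98],[0,0,-0.98],[0,0,-0.98],[0,0,-0.98],[0,0,-0.98],[0,0,0]]}'
python3 go.py 0.5033 0.1976 0.25 130
```

```text
time: 14.8
eef_pos: [0.4975, 0.0922, 0.2522]
tcp_rot: [180.0, 0.0, 129.4]
force: [-0.3, -0.0, -2.0]
finger_gap: 0.123
t 14.8 pos [0.4975 0.0922 0.2522] rot [1.7998e+02 1.0000e-02 1.2935e+02] F [-0.27 -0.05 -1.97] gap 0.123
units now-frame [1.944 1.783 0.056] goal-frame [1.924 1.805 0.056] turn [ 0.003  0.002 -0.108]
```

```bash
python3 -m pendant '{"linear":[[0.5,0.3,0],[0.6,0.5,0],[0.5,0.5,0],[0.3,0.5,0],[0,0,0],[0,0,0]],"twist":[[0,0,-0.1],[0,0,0],[0,0,0],[0,0,0],[0,0,0],[0,0,0]]}'
python3 go.py 0.5033 0.1976 0.25 130
cat > f3.py <<'E'
# fit wheel at prehook & compare hook, in the side view and the top view
from fit import *
import sys
P={n:vision.get_image(n) for n in("side","top")}
from bench import telemetry
s=telemetry.get_state(); e=s["eef_pos"]; psi=np.radians(s["tcp_rot"][2]); tx=np.array([np.cos(psi),np.sin(psi),0])
c=e+.03*tx+[0,0,-.0444]; print("wheel centre by robot",c.round(4),"axle",np.degrees(psi)-90)
q=[.6031,.3202,.6943,-.0084]
o=[]
for n,x,y,w,h in(("top",150,165,80,100),("side",205,195,100,125)):
    k=5 if n=="top" else 4
    im=cv2.resize(P[n]["pixels"][y:y+h,x:x+w],None,fx=k,fy=k,interpolation=cv2.INTER_CUBIC)[:,:,::-1].copy()
    def draw(X,col,hull=True):
        u=((proj(P[n],X)-[x,y]+.5)*k).astype(np.int32); cv2.polylines(im,[cv2.convexHull(u) if hull else u],True,col,1)
    a,yy=ax(psi-np.pi/2)
    for sg in(-1,1):
        for rr in(.105,.115): draw(circ(c+sg*.006*a,yy,Z,rr),(0,255,0),False)
    for X in stand(q)[3:]: draw(X,(0,255,255))
    o.append(im)
cv2.imwrite(sys.argv[1],np.hstack(o))
E
python3 f3.py pics/h1.png
```

```text
time: 15.55
eef_pos: [0.5048, 0.1952, 0.2518]
tcp_rot: [-180.0, 0.0, 129.8]
force: [-0.4, 0.8, -1.4]
finger_gap: 0.12
t 15.55 pos [0.5048 0.1952 0.2518] rot [-1.7995e+02  1.0000e-02  1.2982e+02] F [-0.44  0.82 -1.37] gap 0.12
units now-frame [0.071 0.01  0.044] goal-frame [0.071 0.01  0.044] turn [-0.008  0.002 -0.03 ]
wheel centre by robot [0.4857 0.218  0.2076] axle 39.789920043031145
```

View pics/h1.png

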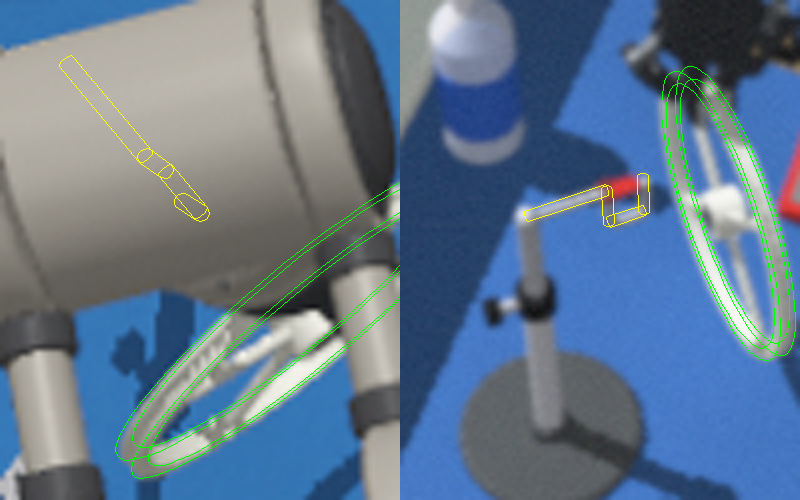

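```bash
cat > f4.py <<'E'
from fit import *
from bench import telemetry
s=telemetry.get_state(); e=s["eef_pos"]; psi=np.radians(s["tcp_rot"][2]); tx=np.array([np.cos(psi),np.sin(psi),0]); ty=np.array([np.sin(psi),-np.cos(psi),0])
c0=e+.03*tx+[0,0,-.0444]
for _ in range(4):
    p=vision.get_image("side"); v=[d for d in vision.cut_out(p,"wheel_center") if d["conf"]>.5 and abs(d["bbox"][0]*560-271)<25]
    if v: break
m=v[0]["region"]; R0=224; m[:R0]=0; M=hullmask(m)
ys,xs=np.nonzero(m); print(v[0]["conf"],xs.min(),xs.max(),ys.min(),ys.max())
white=(p["pixels"].min(2)>120)&m; 
def f(q):
    g=sil(p,[wheel(c0+q[0]*ty+q[1]*tx+q[2]*Z,psi-np.pi/2+q[3])]); g[:R0]=0; return ((g-M)**2).sum()
for q0 in((0,0,0,0),(.003,.003,0,.05),(-.003,-.003,0,-.05)):
    q0=np.array(q0,float); r=minimize(f,q0,method="Nelder-Mead",options=dict(initial_simplex=np.vstack([q0]+[q0+d for d in np.diag([.005,.005,.005,.08])]),maxiter=200)); print((r.x[:3]*1e3).round(1),np.degrees(r.x[3]).round(1),round(r.fun,1),round(f(q0*0),1))
    g=lambda a:f([a[0],a[1],0,0]); r=minimize(g,q0[:2],method="Nelder-Mead",options=dict(initial_simplex=np.vstack([q0[:2]]+[q0[:2]+d for d in np.diag([.005,.005])]),maxiter=100)); print("  axle,side shift only",(r.x*1e3).round(1),round(r.fun,1))
E
python3 f4.py
```

```text
0.8 270 301 224 283
[ 2.7 -4.7  3.4] -0.3 24.1 111.0
  axle,side shift only [ 1.7 -7.6] 24.2
[ 4.  -1.7  8.5] -0.3 25.0 111.0
  axle,side shift only [ 1.5 -7.6] 24.5
[ 2.  -6.2  0.8] -0.2 23.8 111.0
  axle,side shift only [ 1.8 -6.6] 24.7
```

```bash
python3 -m pendant '{"linear":[[0.16,0.24,0],[0,0.24,0],[0,0.24,0],[0,0.24,0],[0,0.24,0],[0,0.24,0],[0,0.24,0],[0,0.23,0]],"twist":[[0,0,0],[0,0,0],[0,0,0],[0,0,0],[0,0,0],[0,0,0],[0,0,0],[0,0,0]]}'
python3 go.py 0.55 0.25 0.252 130
```

```text
time: 16.75
eef_pos: [0.56, 0.25, 0.2519]
tcp_rot: [-180.0, 0.0, 129.9]
force: [-0.1, -0.2, -1.2]
finger_gap: 0.121
t 16.75 pos [0.56   0.25   0.2519] rot [-179.99    0.    129.86] F [-0.08 -0.23 -1.18] gap 0.121
units now-frame [ 0.16  -0.192 -0.002] goal-frame [ 0.161 -0.191 -0.002] turn [-0.001  0.    -0.023]
```

```bash
T='[0,0,0]'; 
python3 -m pendant '{"linear":[[0,0,0.05],[0,0,0.05],[0,0,0]],"twist":[[0,0,0],[0,0,0],[0,0,0]]}' | grep -E "eef|force"
python3 -m pendant '{"linear":[[0,0,0.05],[0,0,0.05],[0,0,0]],"twist":[[0,0,0],[0,0,0],[0,0,0]]}' | grep -E "eef|force"
python3 -m pendant '{"linear":[[0,0,0.05],[0,0,0.05],[0,0,0]],"twist":[[0,0,0],[0,0,0],[0,0,0]]}' | grep -E "eef|force"
```

```text
eef_pos: [0.5592, 0.2494, 0.2478]
force: [0.1, 0.1, -2.1]
eef_pos: [0.5593, 0.2495, 0.2437]
force: [0.4, -0.6, -2.6]
eef_pos: [0.5594, 0.2496, 0.2397]
force: [0.5, -0.0, -2.2]
```

```bash
python3 -m pendant '{"linear":[[0,0,0.05],[0,0,0]],"twist":[[0,0,0],[0,0,0]]}' | grep -E "eef|force"
python3 -m pendant '{"linear":[[0,0,0.05],[0,0,0]],"twist":[[0,0,0],[0,0,0]]}' | grep -E "eef|force"
python3 -m pendant '{"linear":[[0,0,0.05],[0,0,0]],"twist":[[0,0,0],[0,0,0]]}' | grep -E "eef|force"
python3 -m pendant '{"linear":[[0,0,0.05],[0,0,0]],"twist":[[0,0,0],[0,0,0]]}' | grep -E "eef|force"
```

```text
eef_pos: [0.5594, 0.2496, 0.2378]
force: [0.6, 1.1, -2.0]
eef_pos: [0.5594, 0.2496, 0.2358]
force: [-0.8, -0.5, -2.8]
eef_pos: [0.5594, 0.2496, 0.2337]
force: [-0.1, -0.8, -1.7]
eef_pos: [0.5594, 0.2496, 0.2317]
force: [-0.4, -0.6, -2.7]
```

```bash
python3 -m pendant '{"linear":[[0,0,0.04],[0,0,0]],"twist":[[0,0,0],[0,0,0]]}' | grep -E "eef|force"
python3 -m pendant '{"linear":[[0,0,0.04],[0,0,0]],"twist":[[0,0,0],[0,0,0]]}' | grep -E "eef|force"
python3 -m pendant '{"linear":[[0,0,0.03],[0,0,0]],"twist":[[0,0,0],[0,0,0]]}' | grep -E "eef|force"
```

```text
eef_pos: [0.5594, 0.2496, 0.2302]
force: [0.0, 0.0, -2.2]
eef_pos: [0.5596, 0.2496, 0.2294]
force: [-1.3, -0.4, 1.7]
eef_pos: [0.5596, 0.2496, 0.2279]
force: [-1.9, -0.3, 3.6]
```

```bash
python3 go.py 0.5594 0.2496 0.22 130; python3 -c "
from bench import telemetry as t; s=t.get_state(); print(s['moment'])"
```

```text
t 19.625 pos [0.5596 0.2496 0.2279] rot [1.7997e+02 2.0000e-02 1.2986e+02] F [-1.89 -0.33  3.58] gap 0.12
units now-frame [ 0.003 -0.004  0.198] goal-frame [ 0.003 -0.004  0.198] turn [ 0.005  0.003 -0.023]
[-0.02942892  0.18083639  0.0468528 ]
```

```bash
python3 -m pendant '{"linear":[[0,0,0.02],[0,0,0]],"twist":[[0,0,0],[0,0,0]]}' | grep -E "eef|force"
python3 -m pendant '{"linear":[[0,0,0.02],[0,0,0]],"twist":[[0,0,0],[0,0,0]]}' | grep -E "eef|force"
```

```text
eef_pos: [0.5596, 0.2496, 0.2268]
force: [-0.8, -1.7, 3.1]
eef_pos: [0.5596, 0.2497, 0.226]
force: [-1.3, -0.9, 3.4]
```

```bash
python3 -m pendant '{"linear":[[0,0,0.03],[0,0,0.02]],"twist":[[0,0,0],[0,0,0]]}' | grep -E "eef|force"
python3 -m pendant '{"linear":[[0,0,0.03],[0,0,0.02]],"twist":[[0,0,0],[0,0,0]]}' | grep -E "eef|force"
python3 -m pendant '{"linear":[[0,0,0.03],[0,0,0.02]],"twist":[[0,0,0],[0,0,0]]}' | grep -E "eef|force"
```

```text
eef_pos: [0.5598, 0.2498, 0.2241]
force: [1.1, 0.8, 5.9]
eef_pos: [0.5599, 0.2498, 0.2223]
force: [-0.1, 0.1, 5.9]
eef_pos: [0.5596, 0.2497, 0.2201]
force: [-0.6, -0.6, 4.7]
```

```bash
python3 -m pendant '{"linear":[[0,0,0.03],[0,0,0.02]],"twist":[[0,0,0],[0,0,0]]}' | grep -E "eef|force"
python3 -m pendant '{"linear":[[0,0,0.03],[0,0,0.02]],"twist":[[0,0,0],[0,0,0]]}' | grep -E "eef|force"
python3 -m pendant '{"linear":[[0,0,0.03],[0,0,0.02]],"twist":[[0,0,0],[0,0,0]]}' | grep -E "eef|force"
```

```text
eef_pos: [0.5594, 0.2495, 0.2179]
force: [-1.8, -0.6, 4.2]
eef_pos: [0.5593, 0.2495, 0.2157]
force: [-1.6, -1.2, 3.5]
eef_pos: [0.5593, 0.2495, 0.2137]
force: [-2.6, -1.2, 2.7]
```

```bash
python3 -m pendant '{"linear":[[0,0,0.03],[0,0,0.02]],"twist":[[0,0,0],[0,0,0]]}' | grep -E "eef|force"
python3 -m pendant '{"linear":[[0,0,0.03],[0,0,0.02]],"twist":[[0,0,0],[0,0,0]]}' | grep -E "eef|force"
python3 -m pendant '{"linear":[[0,0,0.03],[0,0,0.02]],"twist":[[0,0,0],[0,0,0]]}' | grep -E "eef|force"
python3 -m pendant '{"linear":[[0,0,0.03],[0,0,0.02]],"twist":[[0,0,0],[0,0,0]]}' | grep -E "eef|force"
```

```text
eef_pos: [0.5593, 0.2495, 0.2117]
force: [-2.0, -1.1, 2.8]
eef_pos: [0.5594, 0.2495, 0.2097]
force: [-1.9, -1.1, 2.5]
eef_pos: [0.5593, 0.2495, 0.2077]
force: [-2.9, -2.1, 0.0]
eef_pos: [0.5591, 0.2494, 0.2054]
force: [-2.8, -1.9, 0.5]
```

```bash
python3 -m pendant '{"linear":[[0,0,0.03],[0,0,0.02]],"twist":[[0,0,0],[0,0,0]]}' | grep -E "eef|force"
python3 -m pendant '{"linear":[[0,0,0.03],[0,0,0.02]],"twist":[[0,0,0],[0,0,0]]}' | grep -E "eef|force"
python3 -m pendant '{"linear":[[0,0,0.03],[0,0,0]],"twist":[[0,0,0],[0,0,0]]}' | grep -E "eef|force"
python3 -m pendant '{"linear":[[0,0,0.03],[0,0,0]],"twist":[[0,0,0],[0,0,0]]}' | grep -E "eef|force"
```

```text
eef_pos: [0.5594, 0.2496, 0.2037]
force: [-2.7, -2.3, 0.5]
eef_pos: [0.5595, 0.2496, 0.2019]
force: [-2.6, -2.8, 0.1]
eef_pos: [0.5594, 0.2495, 0.2006]
force: [-3.4, -2.9, -0.3]
eef_pos: [0.5594, 0.2496, 0.1995]
force: [-3.1, -2.5, 0.0]
```

```bash
python3 -m pendant '{"linear":[[0,0,0.03],[0,0,0]],"twist":[[0,0,0],[0,0,0]]}' | grep -E "eef|force"
python3 -m pendant '{"linear":[[0,0,0.03],[0,0,0]],"twist":[[0,0,0],[0,0,0]]}' | grep -E "eef|force"
python3 -m pendant '{"linear":[[0,0,0.02],[0,0,0]],"twist":[[0,0,0],[0,0,0]]}' | grep -E "eef|force"
```

```text
eef_pos: [0.5599, 0.25, 0.1981]
force: [-0.2, 1.0, -2.4]
eef_pos: [0.5596, 0.2498, 0.1969]
force: [-0.7, 0.6, -2.4]
eef_pos: [0.5595, 0.2496, 0.1962]
force: [0.6, -0.2, -2.6]
```

```bash
python3 -m pendant '{"linear":[[0,0,0.02],[0,0,0]],"twist":[[0,0,0],[0,0,0]]}' | grep -E "eef|force"
python3 -m pendant '{"linear":[[0,0,0.02],[0,0,0]],"twist":[[0,0,0],[0,0,0]]}' | grep -E "eef|force"
```

```text
eef_pos: [0.5595, 0.2496, 0.1955]
force: [0.1, -0.9, -1.7]
eef_pos: [0.5596, 0.2496, 0.1948]
force: [0.1, -0.1, -2.7]
```

```bash
python3 -m pendant '{"linear":[[0,0,0.02],[0,0,0]],"twist":[[0,0,0],[0,0,0]]}' | grep -E "eef|force"
python3 -m pendant '{"linear":[[0,0,0.02],[0,0,0]],"twist":[[0,0,0],[0,0,0]]}' | grep -E "eef|force"
```

```text
eef_pos: [0.5597, 0.2497, 0.1941]
force: [1.0, 0.2, -0.8]
eef_pos: [0.5598, 0.2497, 0.1938]
force: [0.9, 1.0, 2.6]
```

```bash
cat > fm.py <<'E'
from h import *
from bench import telemetry,vision
F=[];M=[]
for i in range(14):
    vision.get_image("side"); s=telemetry.get_state(); F.append(s["force"]); M.append(s["moment"])
psi=np.radians(s["tcp_rot"][2]); A=np.array([[np.cos(psi),np.sin(psi),0],[np.sin(psi),-np.cos(psi),0],[0,0,1]])
F=np.array(F)@A.T;M=np.array(M)@A.T
print("t",s["time"],"z",s["eef_pos"],"F(tx,ty,z)",F.mean(0).round(2),"sd",(F.std(0)).round(2),"M",M.mean(0).round(4),M.std(0).round(4))
E
python3 fm.py
python3 -m pendant '{"linear":[[0,0,-0.05],[0,0,0]],"twist":[[0,0,0],[0,0,0]]}' | grep -E "eef|force"
python3 fm.py
```

```text
t 26.075 z [0.55975454 0.2497227  0.19360555] F(tx,ty,z) [-0.07  0.85  4.63] sd [0.43 0.55 0.72] M [-0.1252  0.1562 -0.0188] [0.0256 0.0321 0.0345]
eef_pos: [0.5592, 0.2495, 0.1945]
force: [1.0, 0.3, 0.1]
t 27.025 z [0.55938216 0.24953473 0.19502019] F(tx,ty,z) [ 0.18  0.78 -1.68] sd [0.39 0.47 0.81] M [-0.1096 -0.0282 -0.0243] [0.0539 0.0274 0.0363]
```

```bash
sed -i 's/range(14)/range(30)/' fm.py
python3 -m pendant '{"linear":[[0,0,-0.05],[0,0,0]],"twist":[[0,0,0],[0,0,0]]}' | grep -E "eef|force"
python3 fm.py
```

```text
eef_pos: [0.5595, 0.2496, 0.1974]
force: [-0.1, 1.0, -1.9]
t 28.775 z [0.55950496 0.24959368 0.1971627 ] F(tx,ty,z) [ 0.04 -0.18 -2.33] sd [0.51 0.42 0.49] M [ 0.0012 -0.0604  0.0062] [0.0254 0.0358 0.0296]
```

```bash
sed -i 's/range(30)/range(20)/' fm.py
python3 -m pendant '{"linear":[[0.06,0,0],[0.06,0,0],[0,0,0]],"twist":[[0,0,0],[0,0,0],[0,0,0]]}' | grep -E "eef|force"
python3 -m pendant '{"linear":[[0,0,0.04],[0,0,0.02],[0,0,0]],"twist":[[0,0,0],[0,0,0],[0,0,0]]}' | grep -E "eef|force"
python3 -m pendant '{"linear":[[0,0,0.02],[0,0,0]],"twist":[[0,0,0],[0,0,0]]}' | grep -E "eef|force"
```

```text
eef_pos: [0.5562, 0.2535, 0.1972]
force: [0.1, 0.7, -1.7]
eef_pos: [0.5565, 0.2533, 0.1947]
force: [0.7, 0.5, -1.6]
eef_pos: [0.5567, 0.2534, 0.1941]
force: [1.9, 0.7, -0.8]
```

```bash
python3 -m pendant '{"linear":[[0,0,0.02],[0,0,0]],"twist":[[0,0,0],[0,0,0]]}' | grep -E "eef|force"
python3 fm.py; python3 f3.py pics/h2.png; python3 - <<'E'
import cv2
import numpy as np
from bench import vision
p=vision.get_image("side"); im=cv2.resize(p["pixels"][225:325,215:295],None,fx=6,fy=6,interpolation=cv2.INTER_CUBIC)
cv2.imwrite("pics/h3.png",im[:,:,::-1])
E
```

```text
eef_pos: [0.5567, 0.2534, 0.1938]
force: [1.0, 0.2, 2.8]
t 31.025 z [0.55669114 0.25338189 0.19366685] F(tx,ty,z) [0.11 0.59 5.23] sd [0.48 0.54 0.87] M [-0.0752  0.1002 -0.0144] [0.0329 0.0323 0.0388]
wheel centre by robot [0.5375 0.2764 0.1493] axle 39.865586829868334
```

View pics/h3.png

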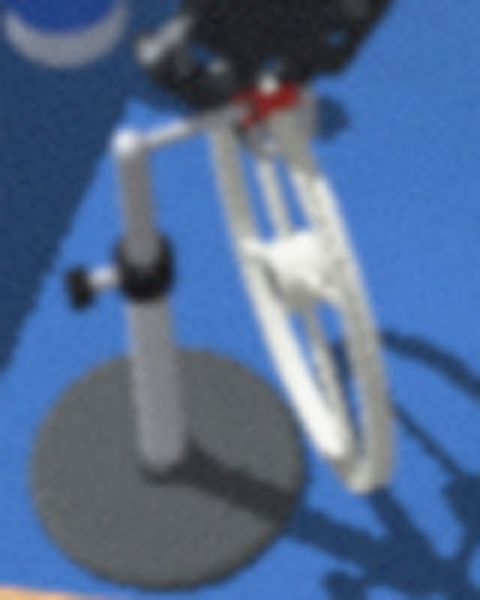

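Picture 12: the rim sits in the hook with the red keeper at crop (270,100) above it. I'll ease the load off and release.

```bash
python3 -m pendant '{"linear":[[0,0,-0.015],[0,0,0],[0,0,0]],"twist":[[0,0,0],[0,0,0],[0,0,0]]}' - 50 | grep -E "eef|force|gap"
python3 -m pendant '{"linear":[[0,0,0],[0,0,0],[0,0,0]],"twist":[[0,0,0],[0,0,0],[0,0,0]]}' - 20 | grep -E "eef|force|gap"
python3 -m pendant '{"linear":[[0,0,0],[0,0,0],[0,0,0],[0,0,0]],"twist":[[0,0,0],[0,0,0],[0,0,0],[0,0,0]]}' 0.3 | grep -E "eef|force|gap|time"
python3 -m pendant '{"linear":[[0,0,0],[0,0,0],[0,0,0],[0,0,0]],"twist":[[0,0,0],[0,0,0],[0,0,0],[0,0,0]]}' 0.5 | grep -E "eef|force|gap|time"
```

```text
eef_pos: [0.5566, 0.2533, 0.1938]
force: [1.7, 0.5, 3.1]
finger_gap: 0.118
eef_pos: [0.5565, 0.2533, 0.1938]
force: [2.4, 1.1, 3.4]
finger_gap: 0.125
time: 32.42
eef_pos: [0.5563, 0.2532, 0.1936]
force: [0.4, -0.9, 0.4]
finger_gap: 0.297
time: 32.92
eef_pos: [0.5564, 0.2533, 0.1938]
force: [-0.1, -0.2, -0.6]
finger_gap: 0.499
```

Released with no leftover force. I'll retract straight up, slowly at first.

```bash
python3 -m pendant '{"linear":[[0,0,-0.1],[0,0,-0.15],[0,0,-0.2],[0,0,-0.2],[0,0,-0.2],[0,0,-0.2],[0,0,0]],"twist":[[0,0,0],[0,0,0],[0,0,0],[0,0,0],[0,0,0],[0,0,0],[0,0,0]]}' | grep -E "eef|force|time"
python3 -m pendant '{"linear":[[0,0,-0.5],[0,0,-0.7],[0,0,-0.7],[0,0,-0.7],[0,0,-0.5],[0,0,0]],"twist":[[0,0,0],[0,0,0],[0,0,0],[0,0,0],[0,0,0],[0,0,0]]}' | grep -E "eef|force|time"
cat > chk.py <<'E'
from fit import *
ims=[]
for i in range(2):
    p=vision.get_image("side"); im=p["pixels"].astype(int); ims.append(im)
    red=(im[:,:,0]>140)&(im[:,:,1]<90)&(im[:,:,2]<90); red[:,:245]=0; red[:,280:]=0; red[:230]=0; red[262:]=0
    ys,xs=np.nonzero(red); print("red keeper",len(xs),xs.mean().round(1),ys.mean().round(1),xs.min(),xs.max(),ys.min(),ys.max())
    for d in vision.cut_out(p,"wheel_center")[:2]:
        ys,xs=np.nonzero(d["region"]); print("wheel",round(d["conf"],2),xs.min(),xs.max(),ys.min(),ys.max(),xs.mean().round(2),ys.mean().round(2))
a=np.load("pics/side.npy").astype(int); red=(a[:,:,0]>140)&(a[:,:,1]<90)&(a[:,:,2]<90); ys,xs=np.nonzero(red[230:262,245:280]); print("red at start",len(xs),xs.mean()+245,ys.mean()+230)
x,y=ax(np.radians(39.8)); c=np.array([.5455,.272,.2545-.105])-.0*x
u=proj(p,wheel(c,np.radians(39.8))); print("expected box",u.min(0).round(1),u.max(0).round(1))
d=np.abs(ims[1]-np.load("pics/side.npy")).max(2); 
E
python3 chk.py
python3 -m pendant '{"linear":[[0,0,0],[0,0,0],[0,0,0],[0,0,0],[0,0,0],[0,0,0]],"twist":[[0,0,0],[0,0,0],[0,0,0],[0,0,0],[0,0,0],[0,0,0]]}' | grep -E "time|force"
python3 chk.py
```

```text
time: 33.8
eef_pos: [0.5568, 0.2534, 0.2366]
force: [0.9, -0.7, -0.3]
time: 34.55
eef_pos: [0.5569, 0.2535, 0.3609]
force: [-0.2, 0.1, -0.5]
red keeper 17 259.4 241.7 257 263 240 244
wheel 0.71 249 279 235 304 264.45 270.92
red keeper 18 259.4 241.6 257 263 240 244
wheel 0.66 249 279 234 305 264.55 271.64
red at start 28 260.0 241.32142857142858
expected box [247.3 231.9] [278.2 304.7]
time: 35.5
force: [0.3, 0.0, -0.6]
red keeper 16 259.5 241.6 257 263 240 244
wheel 0.58 249 279 234 304 264.84 271.68
red keeper 18 259.4 241.6 257 263 240 244
wheel 0.78 250 278 235 304 265.32 273.75
red at start 28 260.0 241.32142857142858
expected box [247.3 231.9] [278.2 304.7]
```

```bash
python3 -c "
from bench import r
print(r.close_job())"
```

```text
the job is handed in; nothing more can be done
None
```

The white wheel is hanging on the J-hook with the keeper shut above it. The job was handed in at about 36 s of the allowed 67 s, with the gripper open and well clear.

- **Hook contact:** I felt the keeper about 35 mm above the hook's bottom. It yielded at about 8 N at most. The sideways push vanished about 4 mm above the bottom, which I took as the snap. The hardest press I measured on the hook was about 7.6 N, against its 16 N limit.
- **Centring:** Before letting go, the moment readings showed the wheel about 5 mm to one side, so I lifted it 3 mm, shifted it 5 mm and reseated it. The two estimates of where the hook lay then differed by about 5 mm; their average left the wheel 2 mm off centre.
- **After release:** The wheel's outline stayed within a pixel over about 1 s, 2–3 pixels from where I expected it. The red keeper was back at its starting pixel position, though fewer red pixels showed (17 against 28); I put that down to shadow but did not confirm it. Force on the tool was about zero.

**What went wrong:** The first grip closed on nothing. Both cameras put the real fingertips about 44 mm higher than the reported tool position, so I went that much lower and the second grip held.

**Not checked:** I did not do a separate final check of the black wheel and the other items. The planned path kept clear of them, and no contact showed in the force readings.

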